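# Close and lock the service panel of the vibrating-table drive

### The job

The service panel on the drive unit has been left slid part-way open. With the fingertips only, push the panel fully home against its end stop, then set a fingertip in the slot of the round quarter-turn fastener and turn it clockwise (seen from above) to its stop, so that its pointer stands at the green mark and the panel is locked. Grasp and lift nothing, leave the things standing around where they are, and finish with the hand clear.

Things in the scene. Friction and masses are not known exactly. Their poses are not given: they have to be found in the camera images.
- drive_unit: White box, fixed, 295 x 180 mm, 88 mm high over its aluminium side rails and far end stop. Origin on the table plane; the box reaches from x = -175 to +120 mm, y = -90 to +90 mm. Its x axis points along the slide towards home (roughly away from the robot), y left, z up. Nothing on it is higher than 97 mm. With the panel home the fastener's axis stands at x = +25 mm, y = 0.
- service_panel (a joint): Aluminium panel, 220 x 152 x 5 mm, top face at z = 83 mm, sliding between the unit's rails. Value in m: 0 = home against the end stop; positive = open towards the unit's -x side (at most 0.065; starts between 0.03 and 0.06). Slides stiffly, about 8 N, and stays where left. Push it by its lip or by a finger against the end of the fastener's slot.
- panel_lip (a point): Top middle of the front (-x) face of the panel's turned-up lip, which runs across the whole front edge of the panel, 152 mm long, 6 mm thick, its top 14 mm above the panel. Moves with the panel; axes as the drive unit's.
- fastener (a joint): Dark round disc in the panel. Value in rad: 0 = open (white pointer at the red dot, +x side); grows clockwise seen from above to 1.571 at its stop = locked (pointer at the green dot, on the unit's right, -y). Starts at 0 to 0.3. Turns easily (0.04 N m, 2 N at 20 mm from the axis), stays where left. A tongue under it blocks the turn part-way unless the panel is home.
- slot_center (a point): On the fastener's axis at the mouth of its slot, 84 mm above the table; moves with the panel. Disc 104 mm across, 1 mm proud of the panel. The slot is a straight trough through the disc's centre, 88 mm long (closed ends 44 mm each side of the axis), 40 mm wide, 16 mm deep, flat floor. Its x axis runs along the slot to the white pointer, z up.
- nozzle_a: Steel piping nozzle, cone 30 mm wide, 40 mm high, loose, standing beside the drive unit; bystander. Origin under its centre.
- ring_cutter: Steel ring cutter 53 mm wide, 26 mm high, loose, beside the drive unit; bystander. Origin under its centre.
- nozzle_b: Steel piping nozzle 27 mm wide, 36 mm high, loose bystander. Origin under its centre.
- nozzle_c: Steel piping nozzle 24 mm wide, 32 mm high, loose bystander. Origin under its centre.
- mug: Purple mug, 82 x 112 mm with its handle, 89 mm high, loose bystander. Origin at its underside.
- bowl: Small bowl 117 mm wide, 45 mm high, loose bystander. Origin under its centre.
- probe_thermometer: Red folding thermometer 132 x 47 x 17 mm lying on the table, loose bystander. Origin under its centre.

How it is judged (in metres and radians):
On the way, in this order (a step that is already met when the one before it is completed fails the run):
1. the panel is pushed home, the fastener not yet turned (value of joint service_panel below 0.005 m and value of joint fastener below 1.2 rad), for 0.1 s.
2. the fastener is turned to its stop with the panel home (value of joint fastener above 1.45 rad and value of joint service_panel below 0.005 m), for 0.2 s.
At the end, for the whole second after the job is handed in: The panel is home (open by less than 5 mm) and the fastener is turned to more than 1.45 rad (its stop is at 1.571), at the end with the hand clear (all of step 2); the robot touches nothing.
It fails at once if a thing standing around is lifted or shifted by more than 20 mm (distance of any of nozzle_a, ring_cutter, nozzle_b, nozzle_c, mug, bowl, probe_thermometer from where it was at the start of the episode above 0.02 m).
It also fails if it takes over 35 s, if anything falls off the work surface, if the arm or the gripper's body presses on something with over 40 N, if the wrist force passes 120 N, or if a joint passes its speed limit or range.

### The arm

A 6-joint arm with a two-finger parallel gripper is mounted at the origin on a cart in front of the work surface, level with it; the furniture and walls round the work are solid. World frame = base frame: x ahead of the robot, y to its left, z up, the work surface at z = 0. Lengths are in m, angles in degrees, forces in N, time in s.
With the tool pointing down it reaches from about 0.35 to 0.925 m from the base axis. Payload 6.4 kg.
Tool frame: the origin (TCP) lies at the very end of the fingers, on their centre line; the grasp point (between the pads) lies 19 mm behind it; z points along the fingers, y is the line along which they close (so a half turn about z gives the same grasp; the last joint's range is limited). The gripper opens to 85 mm and grips with 20 to 120 N. Pads are 22 mm wide; open, the fingers measure 114 mm over their backs; the gripper's body (76 mm by 85 mm) begins 54 mm behind the grasp point. The pads swing forward as they close: fully open they stand 13 mm farther back than shut.
Start: joints at [-85.663, 14.043, 89.255, -0, 76.702, -9.975], TCP at [0.161, -0.63, 0.231] pointing down, gripper open.
Joint ranges: [-179.41, 179.41], [-58.25, 129.5], [7.25, 145.43], [-54.29, 234.29], [11.92, 165.04], [-157.13, 157.13]. Speed limits (degrees/s): [147.25, 147.25, 180, 180, 180, 180].

### API

Orientations are given as a 3x3 rotation matrix whose columns are the frame's x, y, z axes.
In Python, from plant import get_state, capture, workorder, models gives the robot as it stands.
- The arm moves only by the tool carry_out, never from a script. Its argument "commands" is a list of rows, each a list of 6 numbers: the shift along the world's x, y, z in units of 50 cm (1.0 is 50 cm), then the turn, a rotation vector about the world's x, y, z in units of 60 degrees (1.0 is 60 degrees). In form: [[x, y, z, ax, ay, az], ...]. A call has 1 to 8 rows; each row shifts and turns the commanded pose from where the row before left it; what a row does not reach is not made up. A row lasts 1/12 s, in which the tool goes at most 41.7 mm and 7.16 degrees, less where a joint would pass 70% of its speed; a pose out of reach is approached as far as the arm can. A call with a number of a shift or a turn outside -1 to 1 is refused whole. A call with a gripper value outside its range is refused whole. "gripper" is the opening, from -1 (shut) to 1 (fully open), set as the call begins (left out, the last holds). The fingers move at their own pace and stop on an object; "squeeze" is the grip in N (left out, the last holds). Time passes only in rows, so rows that do not move let the fingers close. It gives the time, the measured TCP pose, the force, the opening and the grip force at its end, in the units of the state.
- get_state(): the state, without advancing time (a new reading comes with each control period).
- capture(name): name is "scene" or "top"; returns a dict with "frame" (480x640x3 uint8, blue, green, red), "depth" (480x640 float32, m along the optical axis (not along the pixel's ray), 0 where there is no reading), "intrinsics" (3x3 intrinsics, pixels), "R" (3x3) and "t" (3): a world point X has camera coordinates R X + t. Camera axes: x right, y down, z forward; pixel columns grow to the right and rows downward; lengths in m; the calibration is good to about 2 mm. A picture is of the moment at which its call begins.
- workorder.job_done(): hands the job in; it is judged then, once.
Trained networks look in the newest picture that a camera, given by its name, has taken for a name from the list of things; names that differ only in an ending like _2 or _b are one class to them, and where a whole thing is asked for, a point or a joint stands for the part that bears it (a point fixed in the world has none). Each returns a list of dicts, best first, with "confidence" (0 to 1); they miss things now and then, are a little off and sometimes report something else, mostly with a low value. They report only what shows in the picture. A call takes as long as a camera call.
- models.spot_in(target, camera): "xy" ([column, row] in pixels, amid what is visible of it).
The state is a dict: "time_s": time; "q": joint angles; "joint_vel": joint speeds; "joint_efforts": joint torques, N m; "position": TCP position; "tcp_rot": TCP orientation; "wrist_force": force on the tool from outside, world axes, zero at the start; "wrist_torque": the same for the moment, N m; "grip_width": finger opening in m; "grip_force": force on a finger pad.
Only numpy, scipy, OpenCV 4.12 (cv2) and the standard library are available. Lean on these libraries where they do the work, as an engineer would, in place of code of your own. Each camera call takes 0.05 s, during which the arm holds its last target. There are 200 camera calls.

## Working session

There is one attempt and no reset: what is moved stays moved. The work goes in short steps, Python scripts to look and compute and a tool call to move; the robot and the scene stay as the last step left them, time stands still between calls to the robot, and variables do not carry over. Pictures are saved under pics/ and viewed, at most 10 in all, crops included, and the job is handed in when it is done.

Besides the shell and the picture viewer there is one more tool, called after "Request:" in YAML: its name, and indented under it one key for each argument. carry_out: Moves the arm, as the interface text tells. Its arguments: {"type":"object","properties":{"commands":{"type":"array","items":{"type":"array","items":{"type":"number"}}},"gripper":{"type":"number"},"squeeze":{"type":"number"}},"required":["commands"]}

```bash
mkdir -p pics; cat > h.py <<'E'
import numpy as np,cv2
from plant import get_state,capture,workorder,models
def px2w(c,u,v,d=None):
    K,R,t=[np.array(c[k]) for k in("intrinsics","R","t")]
    if d is None:d=c["depth"][int(v),int(u)]
    return R.T@(np.linalg.inv(K)@[u,v,1]*d-t)
def cloud(c):
    K,R,t=[np.array(c[k]) for k in("intrinsics","R","t")]
    v,u=np.mgrid[:480,:640];d=c["depth"]
    p=np.stack([(u-K[0,2])/K[0,0]*d,(v-K[1,2])/K[1,1]*d,d],-1)
    return (p-t)@R
E
python3 - <<'E'
from h import *
for n in("scene","top"):
    c=capture(n);cv2.imwrite(f"pics/{n}0.png",c["frame"])
    np.savez(f"{n}0.npz",**c)
    print(n,-np.array(c["R"]).T@c["t"])
    for T in("slot_center","panel_lip","drive_unit","fastener"):
        for s in models.spot_in(T,n)[:1]:
            print(T,s,px2w(c,*s["xy"]))
s=get_state();print(s["position"],s["tcp_rot"],s["grip_width"],s["wrist_force"])
E
```

```text
scene [0.15708916 1.07352653 0.41794092]
slot_center {'xy': [357.1, 197.8], 'confidence': 0.63} [0.50257396 0.11077941 0.07713202]
panel_lip {'xy': [373.1, 199.5], 'confidence': 0.63} [0.46245838 0.12221512 0.08277026]
drive_unit {'xy': [361.9, 219.5], 'confidence': 0.67} [0.44895327 0.22759494 0.0762136 ]
fastener {'xy': [359.7, 218.9], 'confidence': 0.3} [0.4531779  0.22850098 0.07705356]
top [0.28998239 0.3667061  0.9330879 ]
panel_lip {'xy': [440.9, 255.9], 'confidence': 0.72} [0.46479378 0.1335753  0.07011954]
drive_unit {'xy': [439.5, 249.2], 'confidence': 0.97} [0.47808049 0.13518454 0.06698718]
fastener {'xy': [441.8, 240.4], 'confidence': 0.74} [0.49509056 0.13073882 0.06724137]
[ 0.16069194 -0.62981733  0.23126364] [[ 9.68951946e-01  2.47249117e-01 -3.07603227e-05]
 [ 2.47249118e-01 -9.68951945e-01  3.37027500e-05]
 [-2.14722994e-05 -4.02618078e-05 -9.99999999e-01]] 0.08521141417111822 [-1.00457423 -0.18462494 -0.14561035]
```

View pics/top0.png

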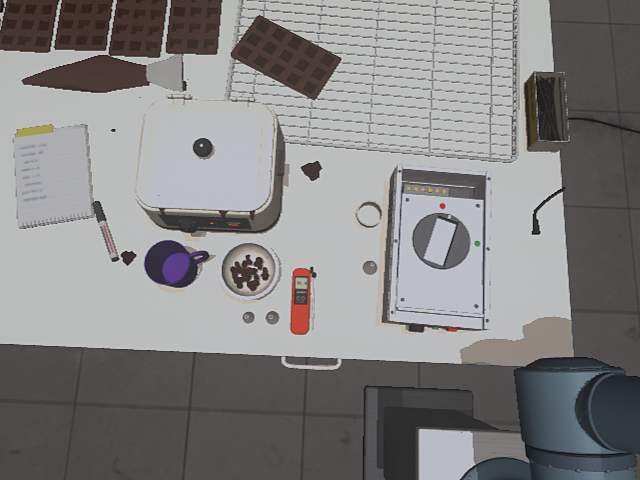

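View pics/scene0.png

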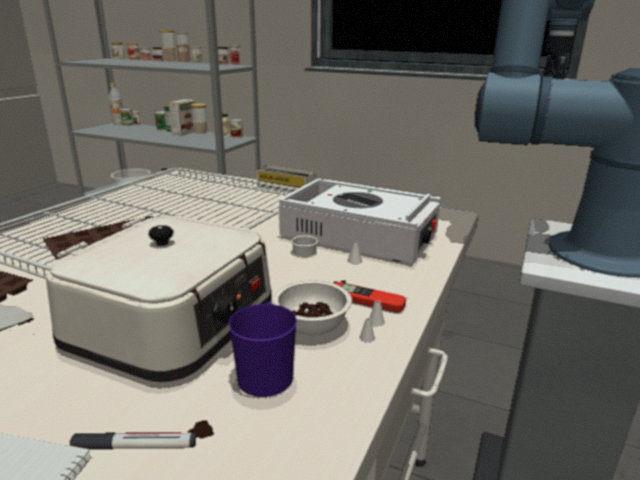

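The top view shows the unit at columns 385–492, rows 165–330. The disc is at (441,240) with its light slot tilted slightly clockwise, the red dot at (443,206) and the green dot at (478,243). The arm is clear of the unit. Next I'll measure the pose.

```bash
python3 - <<'E'
from h import *
c=dict(np.load("top0.npz"));P=cloud(c);f=c["frame"]
m=(P[...,2]>0.055)&(P[...,2]<0.11)&(P[...,0]>.25)&(P[...,0]<.68)&(P[...,1]>-.0)&(P[...,1]<.27)
n,l,st,ce=cv2.connectedComponentsWithStats(m.astype(np.uint8));i=1+st[1:,4].argmax();print(st[i])
# box outline: top rim
q=P[(l==i)&(P[...,2]>.08)];print(len(q),np.percentile(q[:,2],[5,50,95]))
r=cv2.minAreaRect((q[:,:2]*1000).astype(np.float32));print("rect",r)
def at(u,v,z):
    K,R,t=c["intrinsics"],c["R"],c["t"];d=R.T@(np.linalg.inv(K)@[u,v,1]);o=-R.T@t
    return o+d*(z-o[2])/d[2]
hsv=cv2.cvtColor(f,cv2.COLOR_BGR2HSV)
def blob(mask,z,nm):
    mask=mask.astype(np.uint8);s=mask[160:335,380:495]
    n,ll,st,ce=cv2.connectedComponentsWithStats(s)
    for k in range(1,n):
        if st[k,4]>6:
            u,v=ce[k]+[380,160];print(nm,st[k,4],(u,v),at(u,v,z).round(4))
H,S,V=hsv[...,0],hsv[...,1],hsv[...,2]
blob(((H<8)|(H>172))&(S>120),.085,"red");blob((H>40)&(H<85)&(S>100),.085,"green")
g=V[160:335,380:495]
# dark disc
d=((V>60)&(V<135)).astype(np.uint8)
n,ll,st,ce=cv2.connectedComponentsWithStats(d)
k=ll[240,420];print("disc",st[k],V[240,415:470:5]);
ys,xs=np.where(ll==k)
hull=cv2.convexHull(np.stack([xs,ys],-1).astype(np.int32))
e=cv2.fitEllipse(hull);print(e,at(*e[0],.084))
dm=cv2.fillConvexPoly(np.zeros_like(d),hull,1)
w=((V>160)&(dm>0)).astype(np.uint8)
n,ll,st,ce=cv2.connectedComponentsWithStats(w)
for k in range(1,n):
    if st[k,4]>8:
        ys,xs=np.where(ll==k);pp=np.array([at(x,y,.083) for x,y in zip(xs,ys)])
        print("white",st[k],at(*ce[k],.083),cv2.minAreaRect((pp[:,:2]*1000).astype(np.float32)))
Z=P[235:250:3,425:460:5,2];print(Z.round(3))
for u in (400,440,480): print(u,P[170:335:6,u,2].round(3),P[170:335:6,u,0].round(3)[[0,-1]])
cr=cv2.resize(f[155:340,375:500],None,fx=4,fy=4,interpolation=cv2.INTER_CUBIC)[:600];cv2.imwrite("pics/crop0.png",cv2.resize(f[155:340,375:500],None,fx=3.2,fy=3.2,interpolation=cv2.INTER_CUBIC))
E
```

```text
[  386   164   106   168 14231]
11426 [0.08130113 0.08444646 0.09043601]
rect ((484.36956787109375, 136.6245574951172), (178.86947631835938, 295.0058898925781), 87.49581909179688)
red 22 (np.float64(442.0909090909091), np.float64(205.77272727272728)) [0.5572 0.1342 0.085 ]
red 28 (np.float64(452.1428571428571), np.float64(328.9642857142857)) [0.331  0.1194 0.085 ]
green 22 (np.float64(476.9090909090909), np.float64(242.9090909090909)) [0.489  0.0712 0.085 ]
green 10 (np.float64(435.0), np.float64(327.5)) [0.3322 0.1496 0.085 ]
disc [ 412  213   58   57 1557] [103  98 101 185 198 200 200 193 100  99  98]
((440.717041015625, 240.6489715576172), (55.21312713623047, 58.68829345703125), 124.55598449707031) [0.49056383 0.13730305 0.084     ]
white [448 215   3   4   9] [0.53793926 0.12083502 0.083     ] ((538.0963745117188, 120.58970642089844), (3.9019594192504883, 5.619637966156006), 46.7594108581543)
white [424 219  32  46 871] [0.48906138 0.13918591 0.083     ] ((489.5135192871094, 139.05482482910156), (36.95851516723633, 81.86248779296875), 71.86670684814453)
[[0.085 0.085 0.069 0.068 0.07  0.068 0.086]
 [0.085 0.083 0.066 0.07  0.069 0.07  0.083]
 [0.084 0.069 0.068 0.069 0.07  0.068 0.088]
 [0.086 0.066 0.063 0.068 0.069 0.072 0.085]
 [0.086 0.067 0.069 0.071 0.069 0.079 0.085]]
400 [ 0.088  0.089  0.09   0.089  0.088  0.087  0.088  0.014  0.014  0.015
  0.081  0.083  0.084  0.083  0.085  0.084  0.084  0.085  0.083  0.085
  0.085  0.084  0.083  0.094  0.078  0.08  -0.001 -0.   ] [0.623 0.325]
440 [0.09  0.057 0.022 0.033 0.035 0.086 0.085 0.083 0.072 0.069 0.069 0.07
 0.07  0.068 0.07  0.069 0.084 0.084 0.085 0.084 0.084 0.081 0.084 0.083
 0.082 0.08  0.064 0.   ] [0.626 0.328]
480 [-0.003  0.082  0.042  0.038  0.04   0.083  0.083  0.081  0.084  0.083
  0.084  0.082  0.085  0.084  0.086  0.085  0.082  0.084  0.081  0.081
  0.084  0.084  0.083  0.082  0.097  0.076  0.079  0.001] [0.666 0.332]
```

View pics/crop0.png

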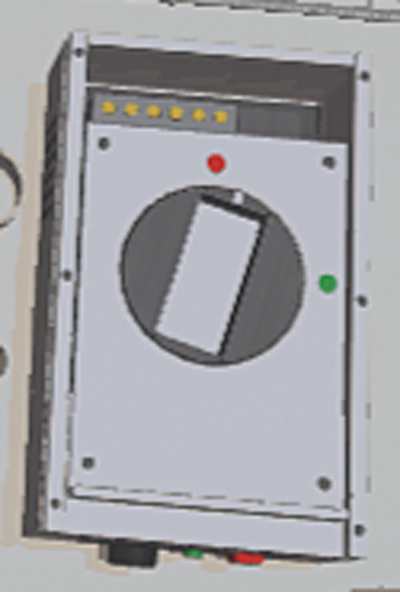

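The crop shows the slot tilted about 16° clockwise of the unit's axis. The unit's axis lies at about -2.5°, the fastener is at about (0.491, 0.137), and the panel is open by about 46 mm. I'll push with shut fingers inside the slot, with tool y along it, then turn.

Request:
carry_out:
  commands:
    - [0.036,0.048,0,0,0,0.06]
    - [0.036,0.048,0,0,0,0.06]
    - [0.036,0.048,0,0,0,0.06]
    - [0.036,0.048,0,0,0,0.06]
    - [0.036,0.048,0,0,0,0.06]
    - [0.036,0.048,0,0,0,0.06]
    - [0.036,0.048,0,0,0,0.06]
    - [0.036,0.048,0,0,0,0.06]
  gripper: -1

```text
time_s: 1.17
position: [0.3054, -0.4366, 0.2315]
tcp_rot: [[0.728, 0.686, 0.0], [0.686, -0.728, -0.0], [-0.0, 0.0, -1.0]]
wrist_force: [0.5, 0.1, -0.6]
grip_width: 0.0002
grip_force: 0.0
```

Request:
carry_out:
  commands:
    - [0.036,0.048,0,0,0,0.06]
    - [0.036,0.048,0,0,0,0.06]
    - [0.036,0.048,0,0,0,0.06]
    - [0.036,0.048,0,0,0,0.06]
    - [0.036,0.048,0,0,0,0.06]
    - [0.036,0.048,0,0,0,0.06]
    - [0.036,0.048,0,0,0,0.06]
    - [0.036,0.048,0,0,0,0.06]

```text
time_s: 1.83
position: [0.4494, -0.2445, 0.2316]
tcp_rot: [[0.308, 0.952, 0.0], [0.952, -0.308, -0.0], [-0.0, 0.001, -1.0]]
wrist_force: [0.5, -0.6, -0.2]
grip_width: -0.0002
grip_force: 0.0
```

Request:
carry_out:
  commands:
    - [0.009,0.066,0,0,0,0]
    - [0.009,0.066,0,0,0,0]
    - [0.009,0.066,0,0,0,0]
    - [0.009,0.066,0,0,0,0]
    - [0.009,0.066,0,0,0,0]
    - [0.009,0.066,0,0,0,0]
    - [0.009,0.066,0,0,0,0]
    - [0.009,0.066,0,0,0,0]

```text
time_s: 2.5
position: [0.4847, 0.0198, 0.2316]
tcp_rot: [[0.311, 0.951, 0.001], [0.951, -0.311, -0.0], [0.0, 0.001, -1.0]]
wrist_force: [1.1, 0.4, 0.2]
grip_width: -0.0001
grip_force: 0.0
```

Request:
carry_out:
  commands:
    - [0.008,0.057,0,0,0,0]
    - [0.008,0.057,0,0,0,0]
    - [0.008,0.057,0,0,0,0]
    - [0.008,0.057,0,0,0,0]
    - [0,0,-0.05,0,0,0]
    - [0,0,-0.05,0,0,0]
    - [0,0,-0.05,0,0,0]
    - [0,0,-0.05,0,0,0]

```text
time_s: 3.17
position: [0.5008, 0.1325, 0.1305]
tcp_rot: [[0.31, 0.951, 0.001], [0.951, -0.31, 0.0], [0.0, 0.001, -1.0]]
wrist_force: [-0.5, -0.7, -0.6]
grip_width: 0.0
grip_force: 0.0
```

```bash
python3 - <<'E'
from h import *
a=capture("top")["frame"][130:350,340:540];b=capture("scene")["frame"][130:280,260:460]
cv2.imwrite("pics/near.png",np.hstack([cv2.resize(a,(400,440)),cv2.resize(b,(400,440))]))
print(get_state()["position"])
E
```

```text
[0.49736974 0.13210206 0.12710282]
```

View pics/near.png

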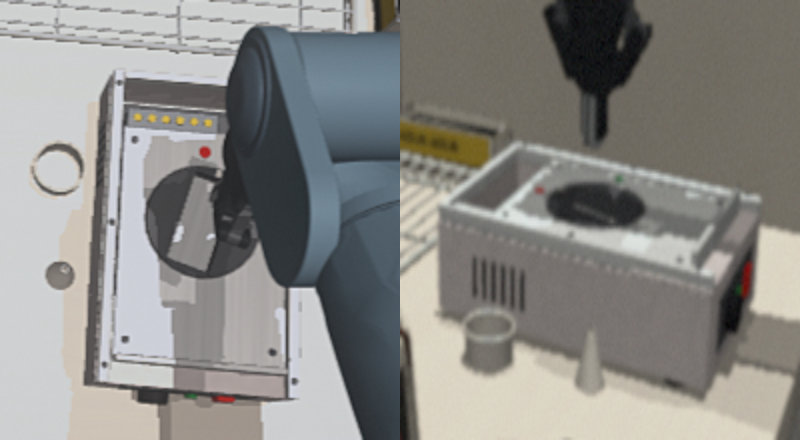

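The finger is over the slot, at about (230,235) in the left half, where parallax shifts it. Ready to descend.

Request:
carry_out:
  commands:
    - [0,0,-0.02,0,0,0]
    - [0,0,-0.02,0,0,0]
    - [0,0,-0.02,0,0,0]
    - [0,0,-0.02,0,0,0]
    - [0,0,0,0,0,0]
    - [0,0,0,0,0,0]

```text
time_s: 3.77
position: [0.5004, 0.1321, 0.0908]
tcp_rot: [[0.311, 0.951, -0.001], [0.951, -0.311, -0.0], [-0.0, -0.001, -1.0]]
wrist_force: [-0.4, 0.9, -0.2]
grip_width: 0.0001
grip_force: 0.0
```

Request:
carry_out:
  commands:
    - [0,0,-0.009,0,0,0]
    - [0,0,-0.009,0,0,0]
    - [0,0,-0.009,0,0,0]
    - [0,0,-0.008,0,0,0]
    - [0,0,0,0,0,0]
    - [0,0,0,0,0,0]

```text
time_s: 4.27
position: [0.5005, 0.1321, 0.0734]
tcp_rot: [[0.31, 0.951, -0.001], [0.951, -0.31, -0.0], [-0.0, -0.001, -1.0]]
wrist_force: [-0.3, 1.1, 0.5]
grip_width: -0.0001
grip_force: 0.0
```

Request:
carry_out:
  commands:
    - [0.01,-0.003,0,0,0,0]
    - [0.01,-0.003,0,0,0,0]
    - [0.01,-0.003,0,0,0,0]
    - [0.01,-0.0005,0,0,0,0]
    - [0.01,-0.0005,0,0,0,0]
    - [0.01,-0.0005,0,0,0,0]
    - [0.01,-0.0005,0,0,0,0]
    - [0,0,0,0,0,0]

```text
time_s: 4.93
position: [0.5354, 0.127, 0.0739]
tcp_rot: [[0.311, 0.951, -0.003], [0.951, -0.311, 0.001], [-0.0, -0.003, -1.0]]
wrist_force: [-4.5, 0.6, 5.9]
grip_width: -0.0001
grip_force: 2.9
```

Request:
carry_out:
  commands:
    - [0.008,-0.0004,0,0,0,0]
    - [0.008,-0.0004,0,0,0,0]
    - [0.008,-0.0004,0,0,0,0]
    - [0.008,-0.0004,0,0,0,0]
    - [0.008,-0.0004,0,0,0,0]
    - [0,0,0,0,0,0]

```text
time_s: 5.43
position: [0.5552, 0.1261, 0.0738]
tcp_rot: [[0.31, 0.951, -0.004], [0.951, -0.31, 0.001], [-0.0, -0.004, -1.0]]
wrist_force: [-5.1, 1.3, 5.0]
grip_width: -0.0001
grip_force: 3.4
```

Request:
carry_out:
  commands:
    - [0.004,-0.0002,0,0,0,0]
    - [0.004,-0.0002,0,0,0,0]
    - [0.004,-0.0002,0,0,0,0]
    - [0.004,-0.0002,0,0,0,0]
    - [0,0,0,0,0,0]

```text
time_s: 5.85
position: [0.5627, 0.1258, 0.0738]
tcp_rot: [[0.31, 0.951, -0.004], [0.951, -0.31, 0.001], [-0.001, -0.004, -1.0]]
wrist_force: [-6.3, 1.2, 6.5]
grip_width: -0.0003
grip_force: 4.2
```

Request:
carry_out:
  commands:
    - [0.004,-0.0002,0,0,0,0]
    - [0.004,-0.0002,0,0,0,0]
    - [0.004,-0.0002,0,0,0,0]
    - [0,0,0,0,0,0]

```text
time_s: 6.18
position: [0.5681, 0.1256, 0.0738]
tcp_rot: [[0.31, 0.951, -0.006], [0.951, -0.31, 0.001], [-0.001, -0.006, -1.0]]
wrist_force: [-8.5, 2.4, 7.2]
grip_width: -0.0
grip_force: 5.8
```

Request:
carry_out:
  commands:
    - [0.004,-0.0002,0,0,0,0]
    - [0.004,-0.0002,0,0,0,0]
    - [0,0,0,0,0,0]

```text
time_s: 6.43
position: [0.5688, 0.1262, 0.0735]
tcp_rot: [[0.31, 0.951, -0.015], [0.951, -0.31, 0.002], [-0.003, -0.015, -1.0]]
wrist_force: [-22.0, 4.5, 18.0]
grip_width: 0.0001
grip_force: 13.7
```

```bash
python3 - <<'E'
from h import *
a=capture("top")["frame"][130:350,340:540];b=capture("scene")["frame"][150:270,270:450]
cv2.imwrite("pics/push.png",np.hstack([cv2.resize(a,(400,440)),cv2.resize(b,(400,440))]))
s=get_state();print(s["position"],s["wrist_force"])
E
```

```text
[0.56873232 0.12627391 0.07347206] [-21.35292098   3.83058475  17.78659709]
```

View pics/push.png

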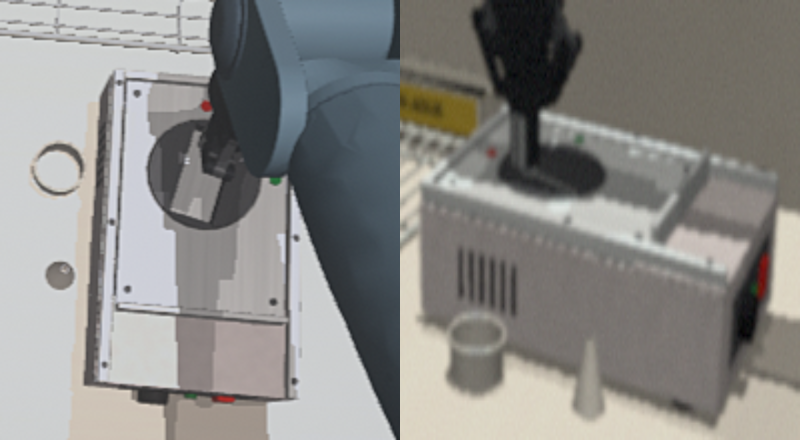

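The panel is home: the lip stands at the front of its recess and the force rose sharply. The slot is still at about 16°. I'll work the fastener from the slot's rear end, so that the turning force pushes the panel towards home.

Request:
carry_out:
  commands:
    - [-0.028,0.0087,0,0,0,0]
    - [-0.028,0.0087,0,0,0,0]
    - [-0.028,0.0087,0,0,0,0]
    - [-0.027,0.0085,0,0,0,0]
    - [0,0,0,0,0,0]
    - [0,0,0,0,0,0]

```text
time_s: 7.03
position: [0.5185, 0.1422, 0.0739]
tcp_rot: [[0.31, 0.951, 0.001], [0.951, -0.31, -0.0], [0.0, 0.001, -1.0]]
wrist_force: [-0.3, -0.2, 0.7]
grip_width: 0.0002
grip_force: 0.0
```

```bash
python3 - <<'E'
from h import *
s=get_state();print(s["position"],s["wrist_force"])
C=np.array([.539,.135]);p=np.array([.518,.142])
for k in range(16):
    a=np.radians(-17.5-5*k);S=np.array([np.cos(a),np.sin(a)]);w=np.array([-S[1],S[0]])
    q=C-.022*S+.009*w;print(k,q.round(4),((q-p)/.5).round(4));p=q
E
```

```text
[0.51851627 0.14215882 0.07391308] [-0.28837331 -0.24556706  0.73873897]
0 [0.5207 0.1502] [0.0054 0.0164]
1 [0.5221 0.1517] [0.0028 0.0031]
2 [0.5236 0.1531] [0.003  0.0028]
3 [0.5253 0.1544] [0.0033 0.0025]
4 [0.527  0.1555] [0.0035 0.0022]
5 [0.5289 0.1565] [0.0037 0.0019]
6 [0.5308 0.1573] [0.0038 0.0016]
7 [0.5327 0.1579] [0.0039 0.0013]
8 [0.5348 0.1584] [0.004  0.0009]
9 [0.5368 0.1587] [0.0041 0.0006]
10 [0.5389 0.1588] [0.0041 0.0002]
11 [0.541  0.1587] [ 0.0041 -0.0002]
12 [0.543  0.1584] [ 0.0041 -0.0005]
13 [0.5451 0.158 ] [ 0.0041 -0.0009]
14 [0.547  0.1574] [ 0.004  -0.0012]
15 [0.549  0.1566] [ 0.0038 -0.0016]
```

Request:
carry_out:
  commands:
    - [0.0054,0.0164,0,0,0,0]
    - [0.0028,0.0031,0,0,0,-0.083]
    - [0.003,0.0028,0,0,0,-0.083]
    - [0.0033,0.0025,0,0,0,-0.083]
    - [0.0035,0.0022,0,0,0,-0.083]
    - [0.0037,0.0019,0,0,0,-0.083]
    - [0.0038,0.0016,0,0,0,-0.083]
    - [0.0039,0.0013,0,0,0,-0.083]

```text
time_s: 7.7
position: [0.5335, 0.1557, 0.0739]
tcp_rot: [[0.801, 0.599, -0.003], [0.599, -0.801, -0.005], [-0.005, 0.002, -1.0]]
wrist_force: [-5.9, -9.9, 3.4]
grip_width: -0.0001
grip_force: 5.0
```

Request:
carry_out:
  commands:
    - [0.004,0.0009,0,0,0,-0.083]
    - [0.0041,0.0006,0,0,0,-0.083]
    - [0.0041,0.0002,0,0,0,-0.083]
    - [0.0041,-0.0002,0,0,0,-0.083]
    - [0.0041,-0.0005,0,0,0,-0.083]
    - [0.0041,-0.0009,0,0,0,-0.083]
    - [0.004,-0.0012,0,0,0,-0.083]
    - [0.0038,-0.0016,0,0,0,-0.083]

```text
time_s: 8.37
position: [0.5476, 0.1567, 0.073]
tcp_rot: [[0.999, -0.054, -0.007], [-0.054, -0.999, -0.0], [-0.007, 0.0, -1.0]]
wrist_force: [-13.1, 4.0, 8.4]
grip_width: -0.0002
grip_force: 6.9
```

Request:
carry_out:
  commands:
    - [0.004,0,0,0,0,0]
    - [0.003,0,0,0,0,0]
    - [0,0,0,0,0,0]
    - [0,0,0,0,0,0]
    - [0,0,0,0,0,0]

```text
time_s: 8.78
position: [0.5477, 0.1568, 0.0727]
tcp_rot: [[0.999, -0.048, -0.016], [-0.048, -0.999, -0.001], [-0.016, 0.002, -1.0]]
wrist_force: [-21.9, -2.1, 14.8]
grip_width: -0.0003
grip_force: 10.8
```

```bash
python3 - <<'E'
from h import *
a=capture("top")["frame"][130:350,340:540];b=capture("scene")["frame"][150:270,270:450]
cv2.imwrite("pics/turn.png",np.hstack([cv2.resize(a,(400,440)),cv2.resize(b,(400,440))]))
s=get_state();print(s["position"],s["wrist_force"])
E
```

```text
[0.54767499 0.15683623 0.07271409] [-21.51103006  -1.37549841  14.15744808]
```

View pics/turn.png

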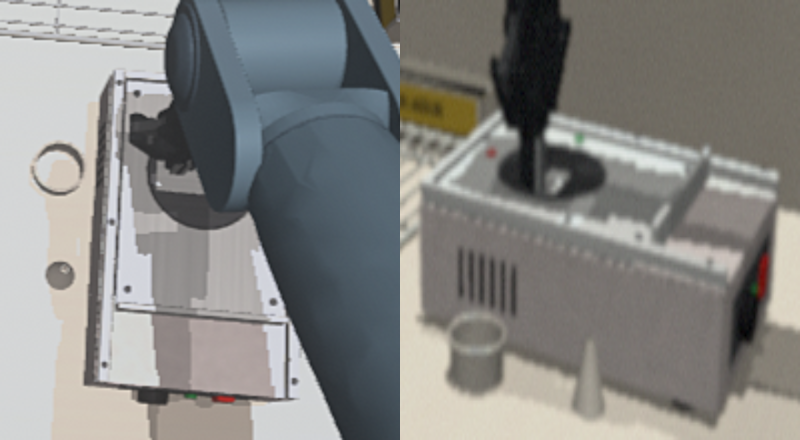

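The slot now lies across the unit and the position is stalled at rising force, so this is the stop. I'll ease off, lift out and move the hand aside to verify.

Request:
carry_out:
  commands:
    - [-0.008,0,0,0,0,0]
    - [-0.008,-0.004,0,0,0,0]
    - [0,0,0,0,0,0]
    - [0,0,0.03,0,0,0]
    - [0,0,0.05,0,0,0]
    - [0,0,0.06,0,0,0]
    - [0,0,0.06,0,0,0]
    - [0,0,0.06,0,0,0]

```text
time_s: 9.55
position: [0.5454, 0.1546, 0.2055]
tcp_rot: [[0.999, -0.049, 0.001], [-0.049, -0.999, 0.0], [0.001, -0.0, -1.0]]
wrist_force: [1.0, -0.3, -0.4]
grip_width: -0.0002
grip_force: 0.0
```

Request:
carry_out:
  commands:
    - [-0.01,-0.06,0,0,0,0]
    - [-0.01,-0.06,0,0,0,0]
    - [-0.01,-0.06,0,0,0,0]
    - [-0.01,-0.06,0,0,0,0]
    - [-0.01,-0.06,0,0,0,0]
    - [-0.01,-0.06,0,0,0,0]
    - [-0.01,-0.06,0,0,0,0]
    - [-0.01,-0.06,0,0,0,0]

```text
time_s: 10.22
position: [0.5051, -0.0873, 0.2045]
tcp_rot: [[0.999, -0.049, 0.002], [-0.049, -0.999, -0.001], [0.002, 0.001, -1.0]]
wrist_force: [0.3, -0.4, 0.5]
grip_width: -0.0
grip_force: 0.0
```

Request:
carry_out:
  commands:
    - [-0.01,-0.06,0,0,0,0]
    - [-0.01,-0.06,0,0,0,0]
    - [-0.01,-0.06,0,0,0,0]
    - [-0.01,-0.06,0,0,0,0]
    - [-0.01,-0.06,0,0,0,0]
    - [0,0,0,0,0,0]
    - [0,0,0,0,0,0]

```text
time_s: 10.8
position: [0.4799, -0.2372, 0.2042]
tcp_rot: [[0.999, -0.052, 0.001], [-0.052, -0.999, -0.0], [0.001, 0.0, -1.0]]
wrist_force: [-0.2, 0.1, -1.0]
grip_width: 0.0002
grip_force: 0.0
```

```bash
python3 - <<'E'
from h import *
c=capture("top");f=c["frame"]
cv2.imwrite("pics/end.png",cv2.resize(f[150:340,340:530],(570,570),interpolation=cv2.INTER_CUBIC))
V=f.max(-1)
def at(u,v,z):
    K,R,t=c["intrinsics"],c["R"],c["t"];d=R.T@(np.linalg.inv(K)@[u,v,1]);o=-R.T@t
    return o+d*(z-o[2])/d[2]
d=((V>60)&(V<135)).astype(np.uint8);n,ll,st,ce=cv2.connectedComponentsWithStats(d)
m=np.zeros_like(d);m[180:260,400:480]=1
k=np.bincount((ll*m).ravel(),minlength=n)[1:].argmax()+1
ys,xs=np.where(ll==k);h=cv2.convexHull(np.stack([xs,ys],-1).astype(np.int32));e=cv2.fitEllipse(h);print(e,at(*e[0],.084))
w=((V>160)&(cv2.fillConvexPoly(np.zeros_like(d),h,1)>0)).astype(np.uint8)
n,ll,st,ce=cv2.connectedComponentsWithStats(w)
for k in range(1,n):
    if st[k,4]>3:
        ys,xs=np.where(ll==k);pp=np.array([at(x,y,.07) for x,y in zip(xs,ys)]);print(st[k,4],at(*ce[k],.084),cv2.minAreaRect((pp[:,:2]*1000).astype(np.float32)))
print(get_state()["position"],get_state()["wrist_force"])
E
```

```text
((441.5301818847656, 216.86471557617188), (54.1612663269043, 57.88093566894531), 119.60323333740234) [0.53600753 0.13522702 0.084     ]
804 [0.53457165 0.13750194 0.084     ] ((538.721435546875, 133.5965118408203), (84.67475128173828, 35.38966751098633), 87.42401123046875)
8 [0.53496157 0.08704487 0.084     ] ((539.0010986328125, 82.43309020996094), (1.9544532299041748, 5.800729274749756), 2.4994895458221436)
[ 0.47991157 -0.23600952  0.20403311] [ 0.50292343 -0.04491786  0.58195387]
```

View pics/end.png

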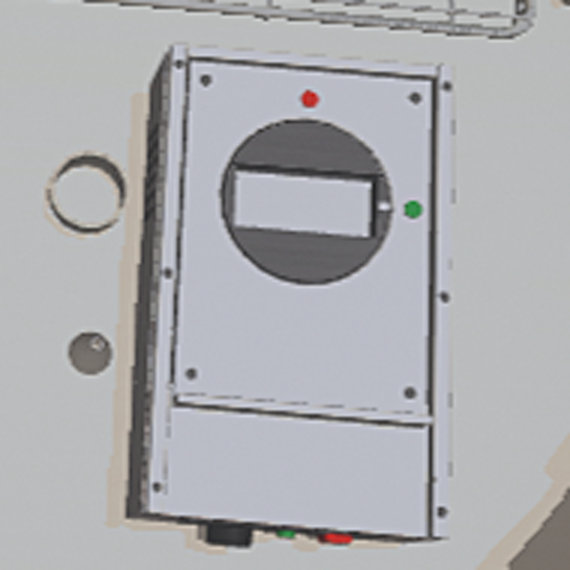

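The panel is home against the stop, the slot lies across the unit (at -92.6° against the unit's -92.5°), the pointer at (385,205) is by the green dot at (413,209), and the hand is clear.

```bash
python3 -c "
from h import *
print(workorder.job_done())"
```

```text
the job is handed in; nothing more can be done
None
```

The job is handed in. In the last picture the panel is home against its end stop, the fastener is at its stop with the pointer at the green mark, and the hand is clear. The hand-in call gave no verdict.

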